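Shut the scoop well and open the sanitiser

ROBOT

A 6-joint arm with a two-finger parallel gripper is mounted at the origin on the work surface. World frame = base frame: x ahead of the robot, y to its left, z up, the work surface at z = 0. Lengths are in m, angles in degrees, forces in N, time in s.
With the tool pointing down it reaches from about 0.25 to 0.725 m from the base axis. Payload 9.7 kg.
Tool frame: the origin (TCP) lies midway between the tips of the shut fingers; the grasp point (between the pads) lies 19 mm behind it; z points along the fingers, y is the direction in which the jaws open and shut (so a half turn about z gives the same grasp; the last joint's range is limited). The gripper opens to 85 mm and grips with 20 to 120 N. Pads are 22 mm wide; open, the fingers measure 114 mm over their backs; the gripper's body (76 mm by 85 mm) begins 54 mm behind the grasp point. The pads swing forward as they close: fully open they stand 13 mm farther back than shut.
Start: joints at [74.886, 4.979, 10.078, 95.1, 0, 90], TCP at [0.143, 0.531, 0.231] pointing down, gripper open.
Joint ranges: [-179.16, 179.16], [-48.56, 103.87], [-65.8, 70.77], [-126.05, 130.52], [-82.76, 87.17], [-180, 180]. Speed limits (degrees/s): [127.2, 127.2, 147.25, 180, 180, 180].

INTERFACE

Orientations are given as [roll, pitch, yaw] about the fixed x, y, z axes, in that order (R = Rz(yaw) Ry(pitch) Rx(roll)).
In Python, from workcell import bot, camera, recognise gives the robot as it stands. The module is installed in compiled form; this text tells all that it offers.
- The arm moves only by the tool apply_moves, never from a script. Its argument "targets" is one flat list of numbers, 7 for each row, row after row: the shift along the world's x, y, z in units of 30 mm (1.0 is 30 mm), then the turn, a rotation vector about the world's x, y, z in units of 6 degrees (1.0 is 6 degrees), then the opening, from 0 (shut) to 1 (fully open). A call has 1 to 5 rows; each row is the pose to reach, as a shift and turn from the pose commanded when the call began; what a row does not reach only later rows make up. A row lasts 1/10 s, in which the tool goes at most 50 mm and 8.59 degrees, less where a joint would pass 70% of its speed; a pose out of reach is approached as far as the arm can. A call with a gripper value outside its range is refused whole. The fingers move at their own pace and stop on an object; "newtons" is the grip in N (left out, the last holds). Time passes only in rows, so rows that repeat a pose let the fingers close. It gives the time, the measured TCP pose, the force and the opening at its end, in the units of the state.
- bot.get_obs(): the state, without advancing time (a new reading comes with each control period).
- camera(name): name is "scene" or "top" or "wrist"; returns a dict with "img" (384x512x3 uint8, red, green, blue), "intrinsics" (3x3 intrinsics, pixels), "origin" and "rotation" of the camera in the world. Camera axes: x right, y up, looking along -z (the intrinsics and any distortion apply to the point x, -y, -z); pixel columns grow to the right and rows downward; lengths in m; the calibration is good to about 2 mm. A picture is of the moment at which its call begins. There is no depth.
- bot.job_done(): hands the job in, once; it reports no verdict.
Trained networks look in the newest picture that a camera, given by its name, has taken for a name from the list of things; names that differ only in an ending like _2 or _b are one class to them, and where a whole thing is asked for, a point or a joint stands for the part that bears it (a point fixed in the world has none). Each returns a list of dicts, best first, with "conf" (0 to 1); they miss things now and then, are a little off and sometimes report something else, mostly with a low value. They report only what shows in the picture. A call takes as long as a camera call. They do not tell look-alikes from the thing itself.
- recognise(query, camera): "box" ([left, top, right, bottom] in pixels, round what is visible of it).
The state is a dict: "time": time; "q": joint angles; "qd": joint speeds; "joint_efforts": joint torques, N m; "ee_pos": TCP position; "tcp_rot": TCP orientation; "wrist_force": force on the tool from outside, world axes, zero at the start; "torque": the same for the moment, N m; "opening": finger opening in m.
Only numpy, scipy, OpenCV 4.12 (cv2) and the standard library are available. Lean on these libraries where they do the work, as an engineer would, in place of code of your own. Each camera call takes 0.05 s, during which the arm holds its last target.

TASK

It is closing time and the scoop is already lying in its drain well. Swing the well's small steel gate fully shut so that the well will hold the soak, then open the sanitiser bottle: press its push-and-turn safety cap down, turn it anticlockwise until it comes free, and lift it off. Finish still holding the cap upright in the gripper, several centimetres straight above the bottle's mouth, so that I can draw a dose from it; leave the scoop in the well, and do not disturb the glass sundae cup or the ramekin.

Things in the scene. Friction and masses are not known exactly. Their poses are not given: they have to be found in the camera images.
- well: Stainless scoop drain well fixed on the counter, right or left of the bottle: an open-topped tray 136 mm deep (its x), 240 mm wide (its y), 80 mm high, walls 4 mm. Origin at the centre of its underside; its x points away from its front. The gateway in the front wall is 116 mm wide, in the middle. A thin rinse tap 156 mm high stands behind its rear wall.
- gate (a joint): Angle of the steel gate about its upright hinge, rad: 0 = fully shut, lying flat against the well's front; grows as the free edge swings out and away from the well, to 1.7 at most. Begins between 0.8 and 1.4. Light friction (0.03 N m) holds it wherever it is left; there is no latch and no spring.
- gate_hinge (a point): Point on the gate's hinge axis, 47 mm above the counter, at half height of the plate; on the well this lies 70.5 mm in front of the well's centre and 66 mm to its +y side. Its frame turns with the gate: the plate runs from here along -y, and -x is the outward normal of its outer face (with the gate shut these are the well's axes).
- gate_edge (a point): Point on the gate's free edge at half height, 126 mm from the hinge axis. The gate is a steel plate 4 mm thick, its lower edge 13 mm and upper edge 81 mm above the counter; near the free edge a thumb tab 30 mm wide stands up to 100 mm.
- well_floor (a point): Centre of the well's inner floor, 4 mm above the counter.
- scoop: Copper-coloured ice cream scoop, 196 mm long, lying in the well along the well's width: bowl 56 mm across and 28 mm high, centred 70 mm from the origin along its +x, round handle 23 mm thick to -x. Origin on its underside, z up.
- bottle: Square white plastic sanitiser bottle, 100 x 100 mm, strapped in a steel bracket screwed to the counter, so it can neither turn nor lift. Origin on the counter under its centre, z up. The square part ends 116 mm above the counter, a sloping shoulder leads to the neck at 135 mm, and the mouth is at 169.5 mm. The screwed bracket is 130 x 120 mm at the foot.
- bottle_mouth (a point): Centre of the rim of the bottle's mouth, 169.5 mm above the counter, on the cap's axis. To free the cap: press it down 4.5 to 6 mm (about 12 N; it needs 3.5 mm and bottoms at 6.5 mm), turn it 50 to 85 degrees anticlockwise seen from above while pressed (free from 45, stop at 90), then lift straight up; the spring raises it 4 mm once free.
- cap: Round grey ribbed push-and-turn safety cap on the bottle, 55 mm across, 32 mm high, 35 g. Origin at the centre of its underside, z up. Locked, its underside is 148 mm and its top 180 mm above the counter. A spring under it pushes it up with 5 N. Unpressed it turns no more than about 4 degrees; about 1 mm of play sideways.
- sundae_cup: Bystander: stemmed glass sundae cup, 92 mm across the rim, 144 mm high, standing beyond the well and bottle. Origin centre of its foot.
- ramekin: Bystander: squat white porcelain ramekin, 79 mm across, 42 mm high, standing to the left. Origin centre of its underside.
- waffle_iron: Bystander: heavy stainless waffle iron fixed on the right: housing 270 x 250 mm, 58 mm high, with a round iron 220 mm across on it, 111 mm high in all; its steel handle, 20 mm thick at 105 mm height, reaches to 245 mm from its centre along its -x, towards the robot. Origin centre of its underside.
Mind the look-alikes: they are no part of the job. What is shaped like the cap but turquoise is not meant.

How it is judged:
By the outcome, as a careful person would: the job done as asked, in the order asked, and still so for the second after the job is handed in, while the arm keeps its last pose, push and grip.
It also fails if it takes over 54 s, if anything falls off the work surface, if the arm or the gripper's body presses on something with over 40 N, if the wrist force passes 120 N, or if a joint passes its speed limit or range.

## Working session

There is one attempt and no reset: what is moved stays moved. The work goes in short steps, Python scripts to look and compute and a tool call to move; the robot and the scene stay as the last step left them, time stands still between calls to the robot, and variables do not carry over. Pictures are saved under pics/ and viewed, and the job is handed in when it is done.

Besides the shell and the picture viewer there is one more tool, called after "Call:" by a JSON object that holds its "op" and its "data". apply_moves: Moves the arm, as the interface text tells. Its arguments: {"type":"object","properties":{"targets":{"type":"array"},"newtons":{"type":"number"}},"required":["targets"]}

```bash
mkdir -p pics; ls; cat > h.py <<'E'
import numpy as np, cv2
from workcell import bot, camera, recognise
def snap(n,f):
    c=camera(n); cv2.imwrite('pics/'+f,cv2.cvtColor(c['img'],cv2.COLOR_RGB2BGR)); return c
def proj(c,P):
    P=np.atleast_2d(P); p=(P-np.array(c['origin']))@np.array(c['rotation']); q=np.c_[p[:,0],-p[:,1],-p[:,2]]
    u=q@np.array(c['intrinsics']).T; return u[:,:2]/u[:,2:]
def onplane(c,uv,z):
    d=np.linalg.inv(np.array(c['intrinsics']))@np.array([uv[0],uv[1],1.]); d=np.array(c['rotation'])@np.array([d[0],-d[1],-d[2]])
    o=np.array(c['origin']); return o+d*(z-o[2])/d[2]
E
python3 - <<'E'
from h import *
print(bot.get_obs())
for n in ['scene','top']:
    c=snap(n,n+'0.png'); print(n,[k for k in c],c['origin'],c['rotation'],c['intrinsics'])
    for q in ['well','gate','scoop','bottle','cap','sundae_cup','ramekin','waffle_iron']:
        print(q,[(np.round(d['box']),round(d['conf'],2)) for d in recognise(q,n)])
E
```

```text
pics
{'time': 0.0, 'q': array([7.48850633e+01, 5.01126588e+00, 1.00336094e+01, 9.50985903e+01,
       2.41725923e-03, 9.00007150e+01]), 'qd': array([-0.01155084, -0.05735751, -0.02251635, -0.11980542,  0.11603881,
        0.03411287]), 'joint_efforts': array([ 2.57575475e-04, -5.20387316e+01,  4.64804614e+01,  1.61174114e-02,
        4.48081209e-05,  5.13995246e-06]), 'ee_pos': array([0.14334508, 0.53075648, 0.23057391]), 'tcp_rot': array([-1.79923753e+02, -2.41630566e-03,  1.64884345e+02]), 'wrist_force': array([ 0.75516432, -0.74560435, -0.04491534]), 'torque': array([-0.01044275,  0.06568831, -0.00663429]), 'opening': 0.08537357096070593}
scene ['img', 'intrinsics', 'origin', 'rotation'] [1.52975931 0.29614985 1.07079284] [ 45.05161606   0.93073648 110.51360795] [[367.99387233   0.         256.99864625]
 [  0.         367.99387233 191.15630615]
 [  0.           0.           1.        ]]
well [(array([180., 151., 246., 216.]), 0.7)]
gate [(array([219., 152., 232., 181.]), 0.47)]
scoop []
bottle [(array([305., 203., 348., 247.]), 0.71)]
cap [(array([319., 192., 337., 209.]), 0.63), 
[... 227 characters left out ...]
.]), 0.21)]
top ['img', 'intrinsics', 'origin', 'rotation'] [ 0.28164006 -0.04711638  1.79111714] [ 12.20438328  -0.31616043 -86.96650041] [[471.85237414   0.         254.31873583]
 [  0.         471.85237414 188.81367089]
 [  0.           0.           1.        ]]
well [(array([274., 176., 344., 246.]), 0.74)]
gate [(array([296., 220., 321., 247.]), 0.71)]
scoop [(array([281., 190., 330., 205.]), 0.71)]
bottle [(array([170., 172., 211., 213.]), 0.84)]
cap [(array([182., 176., 193., 192.]), 0.57), (array([150., 167., 166., 186.]), 0.53)]
sundae_cup [(array([247., 134., 269., 167.]), 0.57)]
ramekin [(array([113., 223., 135., 244.]), 0.96)]
waffle_iron [(array([356., 185., 432., 297.]), 0.85)]
```

```bash
cat >> h.py <<'E'
from scipy.spatial.transform import Rotation as Rn
_cam=camera
def camera(n):
    c=dict(_cam(n)); c['rotation']=Rn.from_euler('xyz',c['rotation'],degrees=True).as_matrix(); return c
E
python3 - <<'E'
import cv2
for n in ['scene','top']:
    i=cv2.imread(f'pics/{n}0.png')
    i=i[110:270,110:430] if n=='scene' else i[120:310,100:440]
    cv2.imwrite(f'pics/{n}0z.png',cv2.resize(i,None,fx=2.3,fy=2.3,interpolation=cv2.INTER_CUBIC))
E
```

```text
(no output)
```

View pics/scene0z.png

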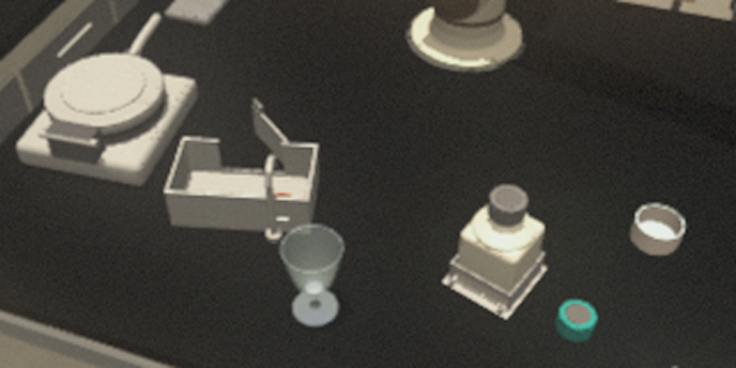

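View pics/top0z.png

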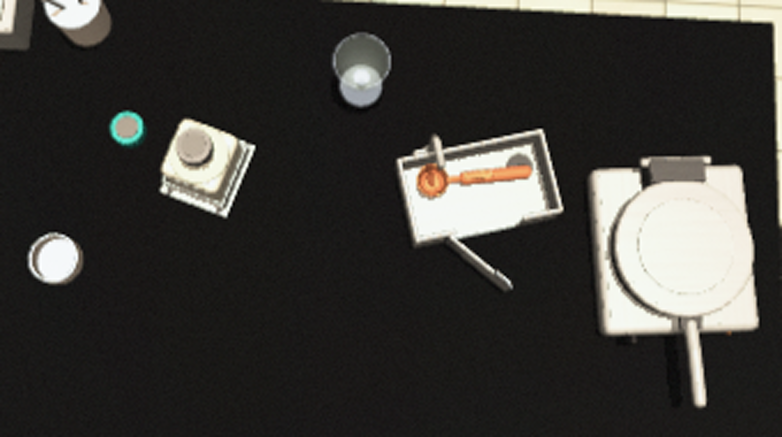

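```bash
python3 - <<'E'
from h import *
c=camera('top'); 
g=lambda x,y:(x/2.3+100-.3,y/2.3+120-.3)
for n,p,z in [('FL',(416,241),.08),('BL',(398,160),.08),('BR',(544,131),.08),('FR',(562,208),.08),('hinge',(452,239),.08),('edge',(509,288),.09),('cap',(195,145),.18),('cupfoot',(361,86),.0),('wafflehandle end',(700,403),.105),('iron',(683,250),.1),('ram',(55,258),.042)]:
    print(n,np.round(onplane(c,g(*p),z),4))
s=camera('scene')
g=lambda x,y:(x/2.3+110-.3,y/2.3+110-.3)
for n,p,z in [('cap',(509,197),.18),('edge',(256,103),.1),('BL',(319,146),.08),('BLx',(310,229),.0),('FR',(185,140),.08),('BR',(168,186),.08)]:
    print(n,np.round(onplane(s,g(*p),z),4))
i=s['img'][110:270,160:300]; cv2.imwrite('pics/sz.png',cv2.cvtColor(cv2.resize(i,None,fx=5,fy=3.7*5/3.7,interpolation=cv2.INTER_CUBIC),cv2.COLOR_RGB2BGR)[:600])
i=c['img'][160:260,165:355]; cv2.imwrite('pics/tz.png',cv2.cvtColor(cv2.resize(i,None,fx=4,fy=4,interpolation=cv2.INTER_CUBIC),cv2.COLOR_RGB2BGR))
E
```

```text
FL [ 0.5238 -0.1397  0.08  ]
BL [ 0.6537 -0.1053  0.08  ]
BR [ 0.7147 -0.3399  0.08  ]
FR [ 0.5895 -0.3708  0.08  ]
hinge [ 0.5301 -0.1967  0.08  ]
edge [ 0.4563 -0.2876  0.09  ]
cap [0.6386 0.2077 0.18  ]
cupfoot [ 0.7973 -0.0389  0.    ]
wafflehandle end [ 0.296  -0.5793  0.105 ]
iron [ 0.5293 -0.5576  0.1   ]
ram [0.4703 0.4393 0.042 ]
cap [0.634  0.2121 0.18  ]
edge [ 0.4723 -0.2762  0.1   ]
BL [ 0.5216 -0.1351  0.08  ]
BLx [ 0.6418 -0.1072  0.    ]
FR [ 0.5859 -0.3638  0.08  ]
BR [ 0.6981 -0.3363  0.08  ]
```

View pics/sz.png

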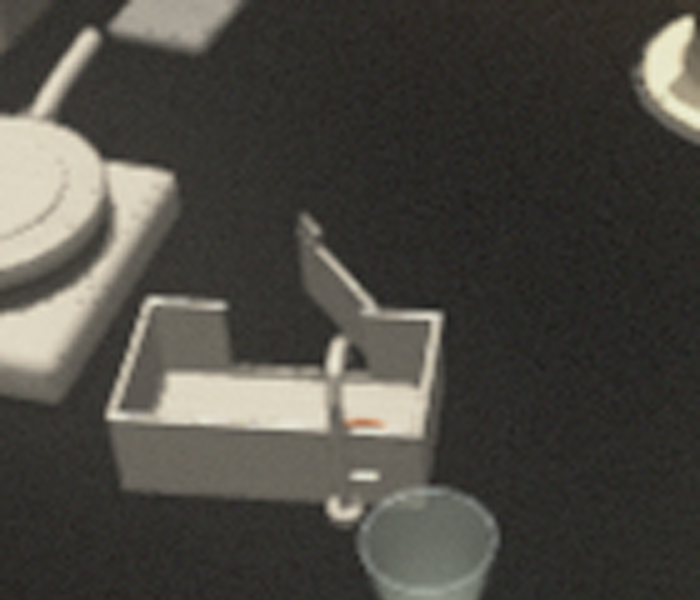

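View pics/tz.png

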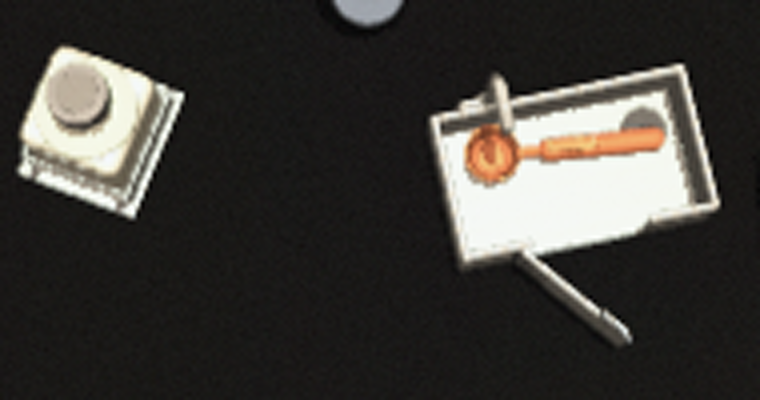

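```bash
cat > fit.py <<'E'
from h import *
from scipy.optimize import least_squares
def T(x,y,a,P):
    P=np.atleast_2d(P); c,s=np.cos(a),np.sin(a); return np.c_[x+c*P[:,0]-s*P[:,1],y+s*P[:,0]+c*P[:,1],P[:,2]]
if __name__=='__main__':
    c=camera('top'); s=camera('scene')
    W=dict(FL=(-.068,.12,.08),FR=(-.068,-.12,.08),BL=(.068,.12,.08),BR=(.068,-.12,.08),BRb=(.068,-.12,0))
    f=lambda x,y:(x/4+165-.4,y/4+160-.4); g=lambda x,y:(x/5+160-.4,y/5+110-.4)
    obs=[(c,W['FL'],f(463,266)),(c,W['BL'],f(432,117)),(c,W['BR'],f(684,66)),(c,W['FR'],f(717,208)),
     (s,W['FL'],g(442,314)),(s,W['FR'],g(148,299)),(s,W['BR'],g(110,417)),(s,W['BRb'],g(124,490))]
    def r(p,k=obs): return np.concatenate([(proj(cc,T(*p,P))[0]-np.array(u)) for cc,P,u in k])
    for k in (obs,obs[:4],obs[4:]):
        o=least_squares(r,[.616,-.2375,.26],args=(k,)); print(np.round(o.x,4),np.round(r(o.x,k),1))
    o=least_squares(r,[.616,-.2375,.26])
    def draw(cam,x0,y0,w,h,k,name,th):
        im=cv2.cvtColor(cv2.resize(cam['img'][y0:y0+h,x0:x0+w],None,fx=k,fy=k,interpolation=cv2.INTER_CUBIC),cv2.COLOR_RGB2BGR)
        def pl(P,col):
            u=proj(cam,T(*o.x,P)); u=((u-[x0,y0]+.5)*k).astype(int); cv2.polylines(im,[u],True,col,1)
        for z,col in((.08,(0,255,0)),(0,(255,0,0))):
            pl([(-.068,.12,z),(-.068,-.12,z),(.068,-.12,z),(.068,.12,z)],col)
        ex=-.0705-.126*np.sin(th); ey=.066-.126*np.cos(th)
        pl([(-.0705,.066,.081),(ex,ey,.081),(ex,ey,.013),(-.0705,.066,.013)],(0,0,255))
        cv2.imwrite('pics/'+name,im)
    import sys; th=float(sys.argv[1])
    draw(c,255,165,100,100,6,'ft.png',th); draw(s,165,120,100,100,6,'fs.png',th)
E
python3 fit.py 0.93
```

```text
[ 0.6172 -0.237   0.2613] [-0.1 -0.7 -0.4  0.9 -0.6  0.7  0.1  0.4 -0.3  0.4 -0.2  0.3 -0.6  0.4
 -0.2 -0. ]
[ 0.6184 -0.2379  0.2624] [ 0.2 -1.  -0.1  0.6 -0.4  0.4  0.4  0.1]
[ 0.6151 -0.2365  0.2663] [-0.1 -0.   0.1  0.1 -0.2  0.2  0.2 -0.2]
```

View pics/ft.png

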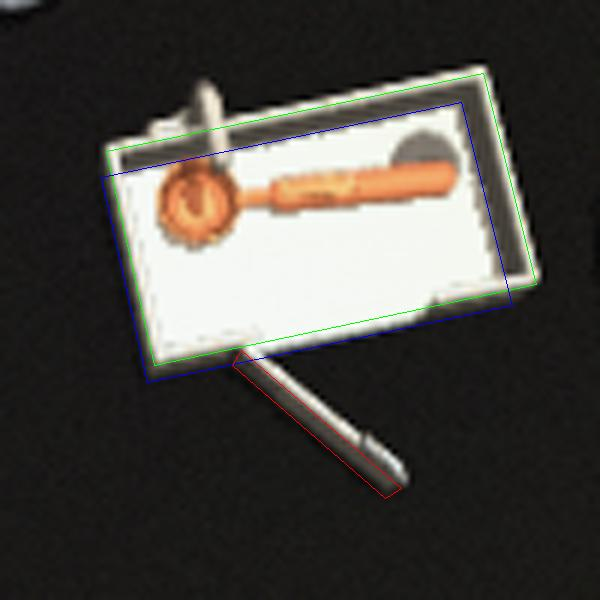

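View pics/fs.png

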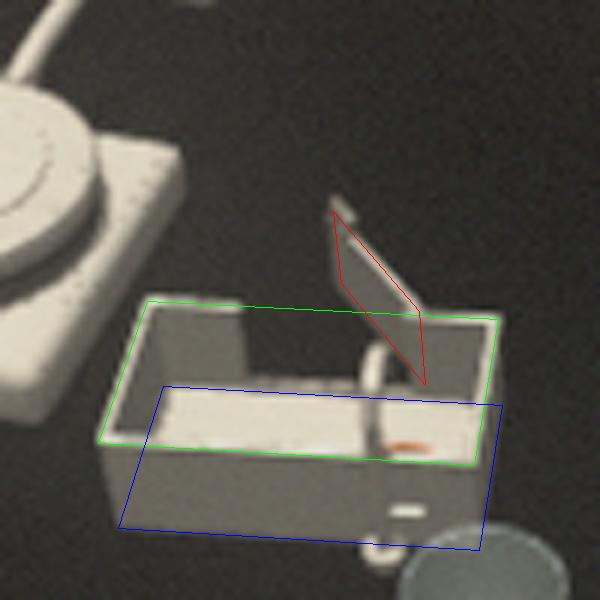

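Call:
{"op": "apply_moves", "data": {"targets": [0.55,-1.4,0,0,0,-0.2,0,1.1,-2.9,0,0,0,-0.4,0,1.7,-4.5,0,0,0,-0.6,0,2.3,-6.1,0,0,0,-0.8,0,2.9,-7.7,0,0,0,-1.0,0]}}

```text
time: 1.6
ee_pos: [0.2292, 0.3018, 0.2313]
tcp_rot: [180.0, 0.0, 158.9]
wrist_force: [1.3, 0.6, -0.1]
opening: 0.0125
```

Call:
{"op": "apply_moves", "data": {"targets": [0.6,-1.55,0,0,0,-0.25,0,1.2,-3.1,0,0,0,-0.5,0,1.8,-4.65,0,0,0,-0.75,0,2.4,-6.2,0,0,0,-1.0,0,3.0,-7.75,0,0,0,-1.25,0]}}

```text
time: 2.1
ee_pos: [0.3192, 0.0691, 0.2317]
tcp_rot: [179.9, 0.1, 151.3]
wrist_force: [1.3, 0.7, 0.1]
opening: 0.0003
```

Call:
{"op": "apply_moves", "data": {"targets": [0.6,-1.55,0,0,0,-0.25,0,1.2,-3.1,0,0,0,-0.5,0,1.8,-4.65,0,0,0,-0.75,0,2.4,-6.2,0,0,0,-1.0,0,3.0,-7.75,0,0,0,-1.1,0]}}

```text
time: 2.6
ee_pos: [0.4093, -0.1639, 0.2315]
tcp_rot: [180.0, 0.1, 144.7]
wrist_force: [2.0, 1.0, 0.8]
opening: -0.0
```

Call:
{"op": "apply_moves", "data": {"targets": [0.5,-1.35,0,0,0,0,0,0.9,-2.7,0,0,0,0,0,0.9,-2.7,-1.6,0,0,0,0,0.9,-2.7,-3.2,0,0,0,0,0.9,-2.7,-4.2,0,0,0,0]}}

```text
time: 3.1
ee_pos: [0.4349, -0.2424, 0.1018]
tcp_rot: [-180.0, -0.2, 144.7]
wrist_force: [-0.2, 0.8, 0.1]
opening: -0.0001
```

```bash
python3 - <<'E'
from h import *
def snap(n,f):
    c=camera(n); cv2.imwrite('pics/'+f,cv2.cvtColor(c['img'],cv2.COLOR_RGB2BGR)); return c
c=camera('top'); i=c['img'][150:290,230:380]; a=cv2.resize(i,None,fx=4,fy=4,interpolation=cv2.INTER_CUBIC)
cv2.imwrite('pics/t1.png',cv2.cvtColor(a,cv2.COLOR_RGB2BGR)); print(bot.get_obs()['q'],bot.get_obs()['ee_pos'])
snap('wrist','w1.png')
E
```

```text
[-2.91073736e+01 -2.40452551e+00 -1.21968612e+01  8.06969113e+01
  7.68797667e-04  6.13952497e+00] [ 0.4334408  -0.24131874  0.09778351]
```

View pics/t1.png

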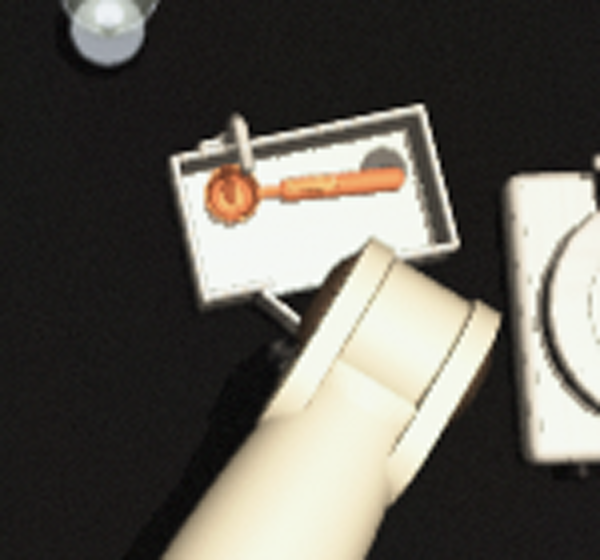

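View pics/w1.png

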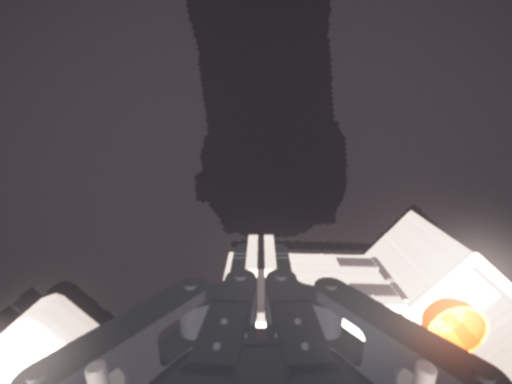

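Call:
{"op": "apply_moves", "data": {"targets": [0,0,-0.8,0,0,0,0,0,0,-1.5,0,0,0,0,0,0,-1.5,0,0,0,0]}}

```text
time: 3.5
ee_pos: [0.4356, -0.2421, 0.0599]
tcp_rot: [-180.0, -0.1, 144.8]
wrist_force: [0.5, -0.1, 0.3]
opening: -0.0003
```

Call:
{"op": "apply_moves", "data": {"targets": [1.0,-0.7,-0.3,0,0,0,0,1.2,-0.88,-0.3,0,0,0.83,0,1.45,-1.06,-0.3,0,0,1.67,0,1.7,-1.2,-0.3,0,0,2.5,0,1.96,-1.32,-0.3,0,0,3.33,0]}}

```text
time: 4.0
ee_pos: [0.4961, -0.2828, 0.0541]
tcp_rot: [-180.0, 0.1, 165.0]
wrist_force: [-1.2, -0.0, -0.7]
opening: 0.0001
```

```bash
python3 - <<'E'
from h import *
c=camera('top'); i=c['img'][150:290,230:380]; a=cv2.resize(i,None,fx=3,fy=3,interpolation=cv2.INTER_CUBIC)
s=camera('scene'); b=cv2.resize(s['img'][120:240,150:290],None,fx=3,fy=3.5,interpolation=cv2.INTER_CUBIC)
w=camera('wrist')['img']
cv2.imwrite('pics/t2.png',cv2.cvtColor(np.hstack([b[:384],w])[:, :932],cv2.COLOR_RGB2BGR)); print(bot.get_obs()['wrist_force'],bot.get_obs()['ee_pos'])
cv2.imwrite('pics/t2.png',cv2.resize(cv2.imread('pics/t2.png'),(800,330)))
E
```

```text
[-0.60163746 -0.15652044 -0.00643095] [ 0.49584637 -0.28252989  0.05337298]
```

View pics/t2.png

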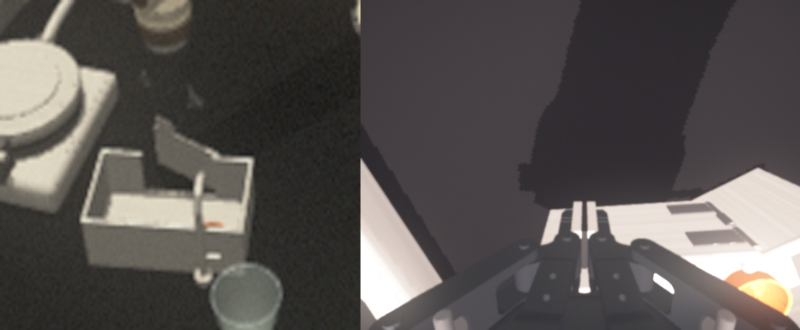

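Call:
{"op": "apply_moves", "data": {"targets": [0.27,-0.1,0,0,0,0.83,0,0.54,-0.17,0,0,0,1.67,0,0.82,-0.22,0,0,0,2.5,0,1.11,-0.25,0,0,0,3.33,0,1.39,-0.25,0,0,0,4.17,0]}}

```text
time: 4.65
ee_pos: [0.5369, -0.2897, 0.0527]
tcp_rot: [-180.0, 0.0, -170.2]
wrist_force: [-0.6, 0.6, 0.1]
opening: -0.0001
```

Call:
{"op": "apply_moves", "data": {"targets": [0.14,0.01,0,0,0,0.4,0,0.28,0.03,0,0,0,0.83,0,0.28,0.03,0,0,0,0.83,0]}}

```text
time: 4.95
ee_pos: [0.5422, -0.2893, 0.0521]
tcp_rot: [-180.0, -0.3, -165.4]
wrist_force: [-15.0, -3.9, 2.6]
opening: -0.0001
```

Call:
{"op": "apply_moves", "data": {"targets": [0.05,0.01,0,0,0,0,0,0.05,0.01,0,0,0,0,0]}}

```text
time: 5.15
ee_pos: [0.5422, -0.2892, 0.052]
tcp_rot: [180.0, -0.4, -165.5]
wrist_force: [-23.0, -5.3, 5.5]
opening: -0.0
```

Call:
{"op": "apply_moves", "data": {"targets": [0.05,0.01,0,0,0,0,0,0.05,0.01,0,0,0,0,0]}}

```text
time: 5.35
ee_pos: [0.5423, -0.2892, 0.052]
tcp_rot: [180.0, -0.6, -165.6]
wrist_force: [-30.3, -5.8, 7.6]
opening: 0.0001
```

Call:
{"op": "apply_moves", "data": {"targets": [-0.3,-0.08,0,0,0,0,0,-1.2,-0.3,0,0,0,0,0,-2.0,-0.4,1.5,0,0,0,0,-2.4,0.5,3.0,0,0,0,0,-2.4,2.0,4.4,0,0,0,0]}}

```text
time: 5.85
ee_pos: [0.4748, -0.2401, 0.1756]
tcp_rot: [-179.9, 0.1, -165.6]
wrist_force: [0.4, 0.2, 0.7]
opening: -0.0001
```

Call:
{"op": "apply_moves", "data": {"targets": [0,1.4,0.6,0,0,0,0,0,2.8,1.0,0,0,0,0.3,0,4.4,1.0,0,0,0,0.7,0,6.0,1.0,0,0,0,1,0,6.0,1.0,0,0,0,1]}}

```text
time: 6.35
ee_pos: [0.4759, -0.055, 0.2039]
tcp_rot: [180.0, 0.1, -165.1]
wrist_force: [0.3, 0.1, 0.1]
opening: 0.0579
```

```bash
python3 fit.py 0.0; python3 - <<'E'
import cv2,numpy as np
a=cv2.resize(cv2.imread('pics/ft.png'),(400,400));b=cv2.resize(cv2.imread('pics/fs.png'),(400,400)); cv2.imwrite('pics/f2.png',np.hstack([a,b]))
from h import *
print(bot.get_obs()['ee_pos'],bot.get_obs()['tcp_rot'],bot.get_obs()['q'],bot.get_obs()['wrist_force'])
E
```

```text
[ 0.6172 -0.237   0.2613] [-0.1 -0.7 -0.4  0.9 -0.6  0.7  0.1  0.4 -0.3  0.4 -0.2  0.3 -0.6  0.4
 -0.2 -0. ]
[ 0.6184 -0.2379  0.2624] [ 0.2 -1.  -0.1  0.6 -0.4  0.4  0.4  0.1]
[ 0.6151 -0.2365  0.2663] [-0.1 -0.   0.1  0.1 -0.2  0.2  0.2 -0.2]
[ 0.47614959 -0.0585547   0.20335413] [-1.79956241e+02  9.07477335e-02 -1.65174174e+02] [-7.00669115e+00 -5.22111401e+00 -3.20863838e+00  9.19119630e+01
 -6.87197725e-03 -2.18324887e+01] [-0.27850742 -0.91706763 -0.2794588 ]
```

View pics/f2.png

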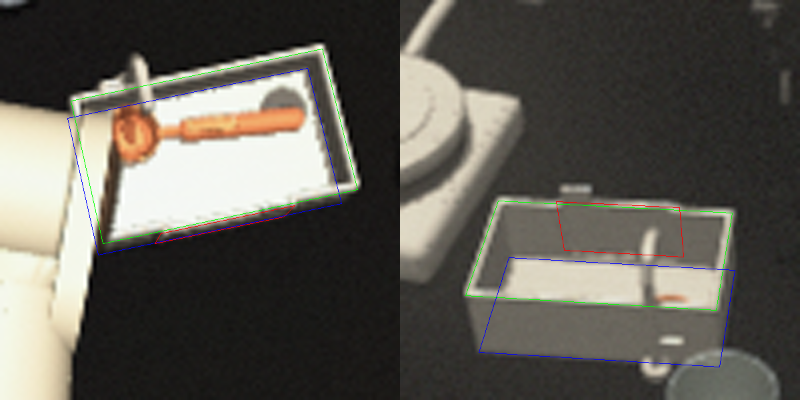

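```bash
python3 - <<'E'
from h import *
c=camera('top'); s=camera('scene')
ims=[]
for cam,x0,y0 in((c,160,160),(s,298,182)):
    P=np.array([.636,.210,0])
    im=cv2.cvtColor(cv2.resize(cam['img'][y0:y0+57,x0:x0+57],None,fx=7,fy=7,interpolation=cv2.INTER_CUBIC),cv2.COLOR_RGB2BGR)
    t=np.linspace(0,2*np.pi,40)
    for z,col in((.18,(0,255,0)),(.148,(255,0,0))):
        u=proj(cam,np.c_[P[0]+.0275*np.cos(t),P[1]+.0275*np.sin(t),0*t+z]); cv2.polylines(im,[((u-[x0,y0]+.5)*7).astype(int)],True,col,1)
    ims.append(im)
    print(recognise('cap','top' if cam is c else 'scene'))
cv2.imwrite('pics/cap.png',np.hstack(ims))
E
```

```text
[{'box': [180.6, 176.8, 194.4, 191.2], 'conf': 0.52}]
[{'box': [319.6, 190.9, 338.0, 207.0], 'conf': 0.52}]
```

View pics/cap.png

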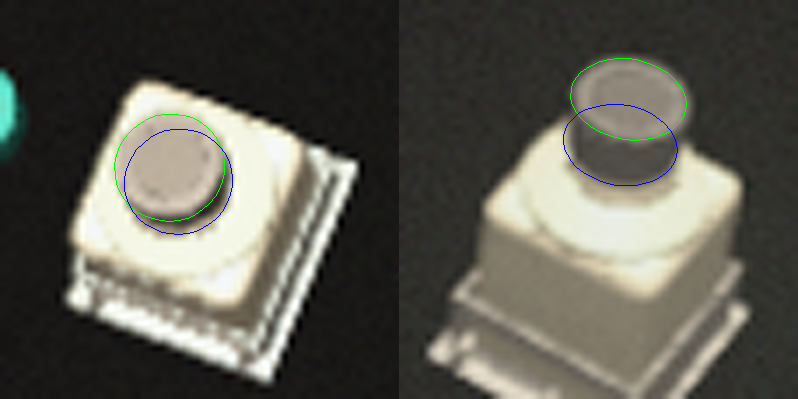

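Call:
{"op": "apply_moves", "data": {"targets": [0.7,1.2,0.6,0,0,-0.8,1,1.4,2.4,1.2,0,0,-1.6,1,2.1,3.6,1.8,0,0,-2.4,1,2.8,4.8,2.2,0,0,-3.2,1,3.5,6.0,2.2,0,0,-4.0,1]}}

```text
time: 7.15
ee_pos: [0.5827, 0.1206, 0.27]
tcp_rot: [180.0, 0.1, 170.4]
wrist_force: [0.5, 0.0, -0.7]
opening: 0.0853
```

Call:
{"op": "apply_moves", "data": {"targets": [0.7,1.1,0,0,0,-0.5,1,1.3,2.1,0,0,0,-1.0,1,1.87,2.97,0,0,0,-1.0,1,1.87,2.97,0,0,0,-1.0,1]}}

```text
time: 7.55
ee_pos: [0.6391, 0.2111, 0.2651]
tcp_rot: [-179.9, -0.2, 164.8]
wrist_force: [0.6, -0.3, -1.2]
opening: 0.0857
```

```bash
cat > wr.py <<'E'
from h import *
import sys
P=np.array([float(sys.argv[1]),float(sys.argv[2]),0]); dz=float(sys.argv[3]) if len(sys.argv)>3 else 0
w=camera('wrist'); im=cv2.cvtColor(w['img'],cv2.COLOR_RGB2BGR)
t=np.linspace(0,2*np.pi,60)
for z,col in((.18+dz,(0,255,0)),(.148+dz,(255,0,0))):
    u=proj(w,np.c_[P[0]+.0275*np.cos(t),P[1]+.0275*np.sin(t),0*t+z]); cv2.polylines(im,[(u).astype(int)],True,col,1)
cv2.imwrite('pics/'+sys.argv[-1],im); o=bot.get_obs(); print(o['ee_pos'],o['tcp_rot'],o['q'],o['wrist_force'],o['opening'],w['origin'])
print(recognise('cap','wrist'))
E
python3 wr.py .637 .209 w3.png
```

```text
Traceback (most recent call last):
  File "wr.py", line 3, in <module>
    P=np.array([float(sys.argv[1]),float(sys.argv[2]),0]); dz=float(sys.argv[3]) if len(sys.argv)>3 else 0
                                                              ~~~~~^^^^^^^^^^^^^
ValueError: could not convert string to float: 'w3.png'
```

```bash
python3 wr.py .637 .209 0 w3.png
```

```text
[0.63837578 0.20962887 0.26599435] [-1.79911500e+02 -1.32340695e-01  1.64743246e+02] [ 1.81794629e+01  2.48253718e+01  3.80713677e+01  1.03405199e+02
 -9.32749804e-04  3.34361164e+01] [-0.07720715 -0.52897844 -0.33395077] 0.08584364979312169 [0.56470217 0.23205047 0.40666413]
[{'box': [227.4, 161.5, 294.5, 226.2], 'conf': 0.71}, {'box': [339.5, 152.1, 390.6, 196.1], 'conf': 0.57}]
```

View pics/w3.png

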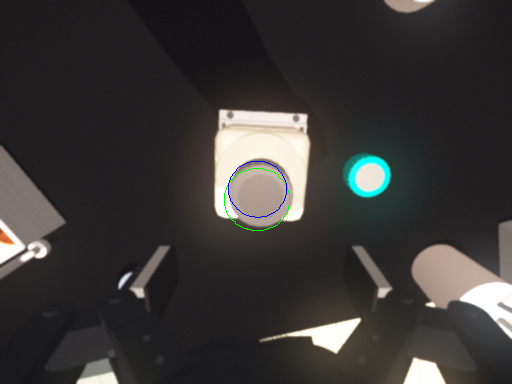

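```bash
python3 - <<'E'
from h import *
w=camera('wrist'); x0,y0=210,145
im=cv2.cvtColor(cv2.resize(w['img'][y0:y0+95,x0:x0+105],None,fx=6,fy=6,interpolation=cv2.INTER_CUBIC),cv2.COLOR_RGB2BGR)
t=np.linspace(0,2*np.pi,60)
for (px,py),col in(((.637,.209),(0,255,0)),((.640,.207),(0,0,255))):
  for z in (.18,.148):
    u=proj(w,np.c_[px+.0275*np.cos(t),py+.0275*np.sin(t),0*t+z]); cv2.polylines(im,[((u-[x0,y0]+.5)*6).astype(int)],True,col,1)
cv2.imwrite('pics/w4.png',im)
E
```

```text
(no output)
```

View pics/w4.png

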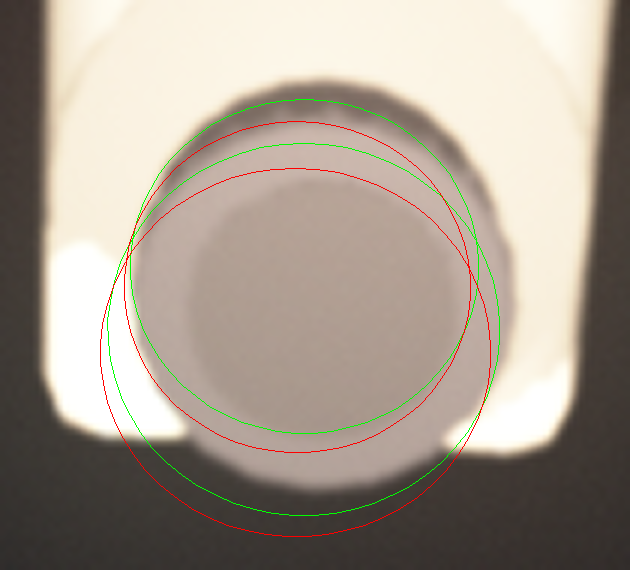

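```bash
python3 - <<'E'
from h import *
w=camera('wrist'); o=bot.get_obs(); R=Rn.from_euler('xyz',o['tcp_rot'],degrees=True).as_matrix(); p=o['ee_pos']
for s in(1,-1):
    for x in (-.011,.011): print(s,x,proj(w,p+R@np.array([x,s*.0427,-.013])))
print(np.round(R.T@(w['origin']-p),4), w['intrinsics'], np.round((w['rotation'].T@R),3))
x0,y0=110,210
im=cv2.cvtColor(cv2.resize(w['img'][y0:y0+110,x0:x0+300],None,fx=2.6,fy=2.6,interpolation=cv2.INTER_CUBIC),cv2.COLOR_RGB2BGR); cv2.imwrite('pics/w5.png',im)
E
```

```text
1 -0.011 [[341.44360036 283.7582995 ]]
1 0.011 [[345.23557893 245.55045299]]
-1 -0.011 [[176.85514581 283.55237024]]
-1 0.011 [[173.00592512 245.35168718]]
[ 0.0775  0.0008 -0.1408] [[285.96689352   0.         260.51070757]
 [  0.         285.96689352 194.66886967]
 [  0.           0.           1.        ]] [[ 0.001  1.     0.001]
 [ 0.954 -0.001  0.299]
 [ 0.299  0.001 -0.954]]
```

View pics/w5.png

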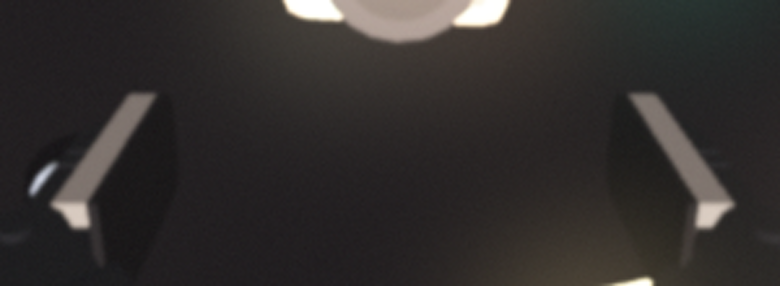

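Call:
{"op": "apply_moves", "data": {"targets": [-0.15,0.03,0,0,0,0,1,-0.15,0.03,-1.3,0,0,0,1,-0.15,0.03,-2.2,0,0,0,1,-0.15,0.03,-2.2,0,0,0,1,-0.15,0.03,-2.2,0,0,0,1]}}

```text
time: 8.25
ee_pos: [0.6324, 0.2099, 0.2035]
tcp_rot: [180.0, 0.0, 164.7]
wrist_force: [0.0, 0.3, 1.2]
opening: 0.0853
```

```bash
python3 wr.py .634 .2107 0 w6.png; python3 - <<'E'
from h import *
for k in range(4): camera('wrist') if 0 else None; print(bot.get_obs()['ee_pos'])
E
```

```text
[0.63290668 0.21013592 0.20450478] [1.79925479e+02 1.10720854e-01 1.64736454e+02] [1.83667446e+01 2.12675929e+01 2.63941967e+01 9.49931424e+01
 7.27627152e-04 3.36302196e+01] [ 0.14018861  0.65680524 -0.34604987] 0.08536741033072098 [0.55746645 0.23076614 0.34480189]
[{'box': [221.1, 183.5, 309.2, 269.2], 'conf': 0.94}, {'box': [355.9, 167.8, 418.0, 218.0], 'conf': 0.66}]
[0.6332702  0.21031904 0.20482857]
[0.6332702  0.21031904 0.20482857]
[0.6332702  0.21031904 0.20482857]
[0.6332702  0.21031904 0.20482857]
```

View pics/w6.png

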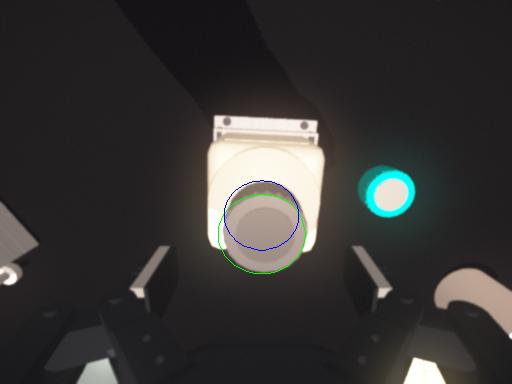

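Call:
{"op": "apply_moves", "data": {"targets": [0,0.02,-1.0,0,0,0,1,0,0.02,-1.8,0,0,0,1,0,0.02,-1.8,0,0,0,1]}}

```text
time: 8.65
ee_pos: [0.6322, 0.2108, 0.1465]
tcp_rot: [-179.9, -0.1, 164.8]
wrist_force: [-0.4, 1.1, -1.5]
opening: 0.0853
```

Call:
{"op": "apply_moves", "data": {"targets": [0,0,0,0,0,0,0.5,0,0,0,0,0,0,0.5,0,0,0,0,0,0,0.5,0,0,0,0,0,0,0.5], "newtons": 30}}

```text
time: 9.05
ee_pos: [0.6339, 0.2118, 0.1508]
tcp_rot: [179.8, 0.2, 164.8]
wrist_force: [0.9, 1.3, 7.1]
opening: 0.054
```

Call:
{"op": "apply_moves", "data": {"targets": [0,0,0,0,0,0,0.2,0,0,0,0,0,0,0.2], "newtons": 70}}

```text
time: 9.25
ee_pos: [0.6339, 0.2117, 0.1507]
tcp_rot: [179.8, 0.2, 164.8]
wrist_force: [2.0, 1.7, 5.2]
opening: 0.0535
```

```bash
python3 wr.py .634 .2107 0 w7.png; python3 - <<'E'
from h import *
s=camera('scene'); cv2.imwrite('pics/s7.png',cv2.cvtColor(cv2.resize(s['img'][150:260,270:390],None,fx=5,fy=5,interpolation=cv2.INTER_CUBIC),cv2.COLOR_RGB2BGR))
print(bot.get_obs())
E
```

```text
[0.63386042 0.21175302 0.15070956] [179.8376668    0.18895293 164.78224246] [1.84599413e+01 2.04913900e+01 1.94304103e+01 8.86917625e+01
 3.03109622e-02 3.36774966e+01] [0.46673682 2.24418184 6.0220369 ] 0.05386920843910774 [0.55846039 0.23234967 0.29177369]
[{'box': [203.6, 207.1, 318.4, 329.1], 'conf': 0.89}, {'box': [369.6, 173.8, 438.4, 235.0], 'conf': 0.84}]
{'time': 9.4, 'q': array([1.84599415e+01, 2.04914422e+01, 1.94279898e+01, 8.86912305e+01,
       3.01727068e-02, 3.36779485e+01]), 'qd': array([ 0.01373491, -0.03795844,  0.05605726,  0.05599604,  0.02253944,
        0.01749328]), 'joint_efforts': array([-1.21428084e+00, -6.53070331e+01,  4.33209836e+01,  6.58992212e-01,
       -5.56535684e-01,  1.36488370e-02]), 'ee_pos': array([0.63384827, 0.21174824, 0.15068695]), 'tcp_rot': array([179.83885653,   0.18741335, 164.78179408]), 'wrist_force': array([0.96432792, 1.47693286, 5.98872428]), 'torque': array([ 0.48257865, -0.24675259, -0.03630313]), 'opening': 0.053375555783100895}
```

View pics/w7.png

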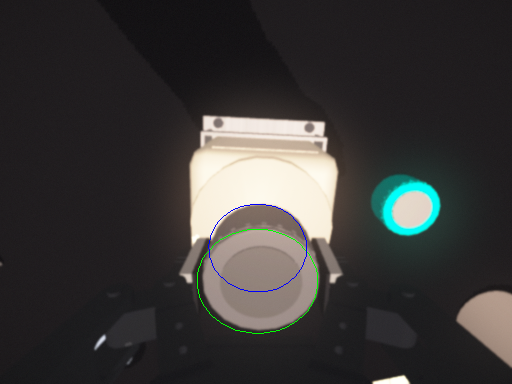

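View pics/s7.png

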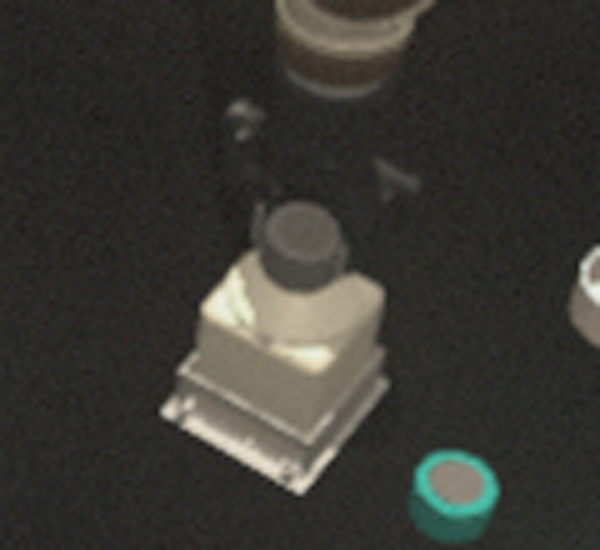

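Call:
{"op": "apply_moves", "data": {"targets": [0,0,-0.05,0,0,0,0.2,0,0,-0.1,0,0,0,0.2]}}

```text
time: 9.6
ee_pos: [0.6339, 0.2117, 0.1482]
tcp_rot: [179.8, 0.2, 164.8]
wrist_force: [0.0, 1.0, 9.0]
opening: 0.0538
```

```bash
python3 wr.py .634 .2107 0 w8.png
```

```text
[0.63387904 0.21173777 0.14795282] [179.82725561   0.20676077 164.78321185] [1.84587083e+01 2.04507010e+01 1.90740649e+01 8.83555149e+01
 2.91104515e-02 3.36752528e+01] [0.95656832 1.62860011 9.01071759] 0.0533623106517619 [0.55841986 0.23233016 0.28921589]
[{'box': [370.8, 176.8, 442.6, 238.0], 'conf': 0.83}, {'box': [202.9, 206.8, 318.7, 330.7], 'conf': 0.7}]
```

Call:
{"op": "apply_moves", "data": {"targets": [0,0,-0.05,0,0,0,0.2,0,0,-0.05,0,0,0,0.2]}}

```text
time: 9.9
ee_pos: [0.6339, 0.2117, 0.1468]
tcp_rot: [179.8, 0.2, 164.8]
wrist_force: [-1.0, 1.5, 10.0]
opening: 0.0539
```

Call:
{"op": "apply_moves", "data": {"targets": [0,0,-0.02,0,0,0,0.2,0,0,-0.02,0,0,1.0,0.2,0,0,-0.02,0,0,2.0,0.2,0,0,-0.02,0,0,2.0,0.2]}}

```text
time: 10.3
ee_pos: [0.6341, 0.2114, 0.1465]
tcp_rot: [179.9, 0.3, 177.0]
wrist_force: [-0.6, 0.2, 11.0]
opening: 0.0533
```

```bash
python3 wr.py .634 .2107 0 w9.png; python3 -c "
from h import *
print(bot.get_obs()['torque'])"
```

```text
[0.63407212 0.21142279 0.14653525] [179.89363188   0.28531702 176.81893486] [ 1.84429382e+01  2.04132456e+01  1.88695609e+01  8.81518803e+01
 -6.26059889e-03  2.16237219e+01] [ 0.49511508 -0.24676449 10.7906348 ] 0.05346088562815304 [0.5559258  0.21602382 0.28747124]
[{'box': [202.3, 206.3, 318.6, 331.3], 'conf': 0.95}, {'box': [361.6, 205.4, 429.7, 262.3], 'conf': 0.85}]
[ 0.07401998 -0.03784956  0.06585171]
```

View pics/w9.png

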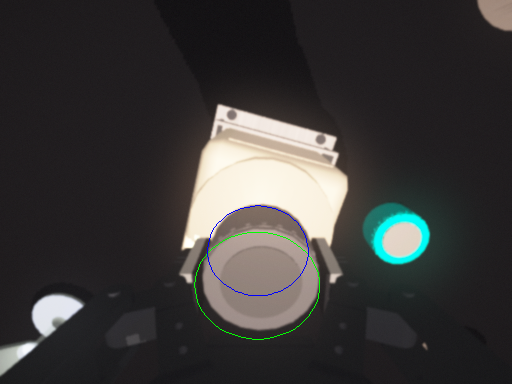

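Call:
{"op": "apply_moves", "data": {"targets": [0,0,0,0,0,1.1,0.2,0,0,0,0,0,2.2,0.2,0,0,0,0,0,3.3,0.2,0,0,0,0,0,4.4,0.2,0,0,0,0,0,5.4,0.2]}}

```text
time: 10.9
ee_pos: [0.6341, 0.2114, 0.1465]
tcp_rot: [-179.9, 0.3, -150.6]
wrist_force: [0.6, -0.2, 10.0]
opening: 0.0534
```

Call:
{"op": "apply_moves", "data": {"targets": [0,0,0,0,0,1.1,0.2,0,0,0,0,0,2.2,0.2,0,0,0,0,0,3.3,0.2,0,0,0,0,0,4.2,0.2,0,0,0,0,0,4.2,0.2]}}

```text
time: 11.4
ee_pos: [0.6341, 0.2111, 0.1465]
tcp_rot: [-179.8, 0.2, -125.5]
wrist_force: [0.3, -1.7, 10.3]
opening: 0.0536
```

```bash
python3 wr.py .634 .2107 0 w10.png; python3 -c "
from h import *
print(bot.get_obs()['torque'])"
```

```text
[0.63409126 0.21111147 0.14650021] [-179.79934596    0.21636562 -125.59567319] [ 1.84294773e+01  2.04138610e+01  1.88665306e+01  8.81597005e+01
 -3.52853637e-02 -3.59745609e+01] [-0.42766712 -0.37985227  9.89102742] 0.05352317371157243 [0.58796449 0.14940918 0.28753217]
[{'box': [203.8, 207.9, 323.1, 329.7], 'conf': 0.95}, {'box': [270.2, 308.7, 315.8, 335.7], 'conf': 0.95}]
[-0.28159057  0.01116136  0.11010197]
```

Call:
{"op": "apply_moves", "data": {"targets": [0,0,0.15,0,0,0,0.2,0,0,0.3,0,0,0,0.2,0,0,0.45,0,0,0,0.2]}}

```text
time: 11.8
ee_pos: [0.6335, 0.2108, 0.1575]
tcp_rot: [-179.9, 0.0, -125.7]
wrist_force: [4.5, -0.8, -2.1]
opening: 0.0531
```

Call:
{"op": "apply_moves", "data": {"targets": [0,0,0.3,0,0,0,0.2,0,0,0.7,0,0,0,0.2,0,0,1.2,0,0,0,0.2,0,0,1.7,0,0,0,0.2,0,0,2.2,0,0,0,0.2]}}

```text
time: 12.3
ee_pos: [0.6325, 0.2113, 0.224]
tcp_rot: [180.0, 0.0, -125.6]
wrist_force: [0.1, 0.2, -0.6]
opening: 0.0536
```

Call:
{"op": "apply_moves", "data": {"targets": [0,0,0.1,0,0,0,0.2,0,0,0.1,0,0,0,0.2,0,0,0.1,0,0,0,0.2]}}

```text
time: 12.6
ee_pos: [0.6326, 0.2111, 0.2249]
tcp_rot: [180.0, -0.0, -125.6]
wrist_force: [0.6, 0.0, -0.5]
opening: 0.0533
```

```bash
python3 wr.py .634 .211 0.0765 w11.png; python3 - <<'E'
from h import *
s=camera('scene'); a=cv2.resize(s['img'][130:260,270:390],None,fx=4.6,fy=4.6,interpolation=cv2.INTER_CUBIC)
cv2.imwrite('pics/s11.png',cv2.cvtColor(a,cv2.COLOR_RGB2BGR))
c=camera('top'); cv2.imwrite('pics/t11.png',cv2.cvtColor(cv2.resize(c['img'][120:310,100:440],None,fx=2.3,fy=2.3),cv2.COLOR_RGB2BGR))
E
```

```text
[0.6325617  0.21105954 0.22459843] [ 1.79945440e+02 -6.06161332e-02 -1.25632878e+02] [ 1.84480244e+01  2.20977248e+01  2.97269150e+01  9.77102872e+01
  8.62532894e-03 -3.59190745e+01] [-0.05035306 -0.25293563  0.06301835] 0.05304462595650221 [0.5871992  0.14972327 0.36622276]
[{'box': [204.0, 205.8, 319.2, 329.5], 'conf': 0.97}, {'box': [0.0, 41.2, 61.5, 108.2], 'conf': 0.63}]
```

View pics/w11.png

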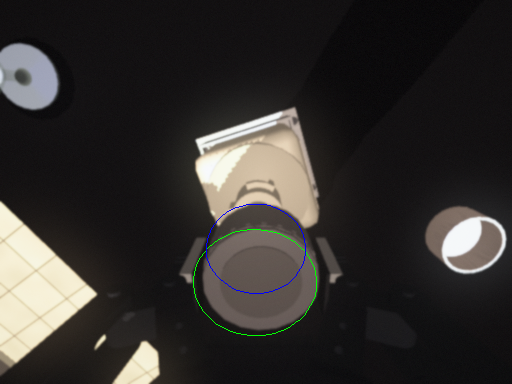

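View pics/s11.png

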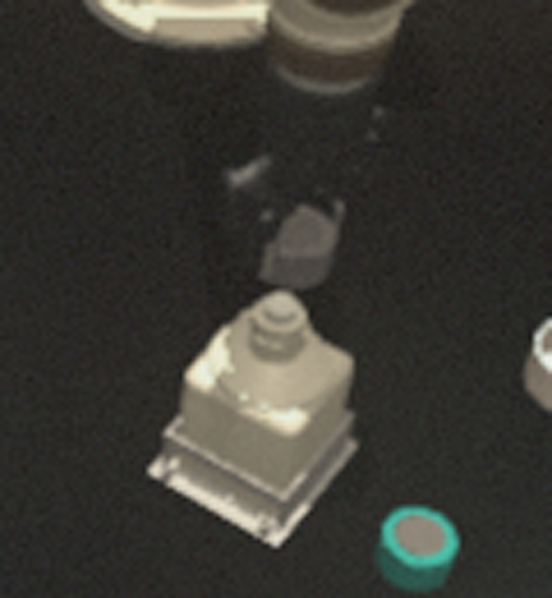

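View pics/t11.png

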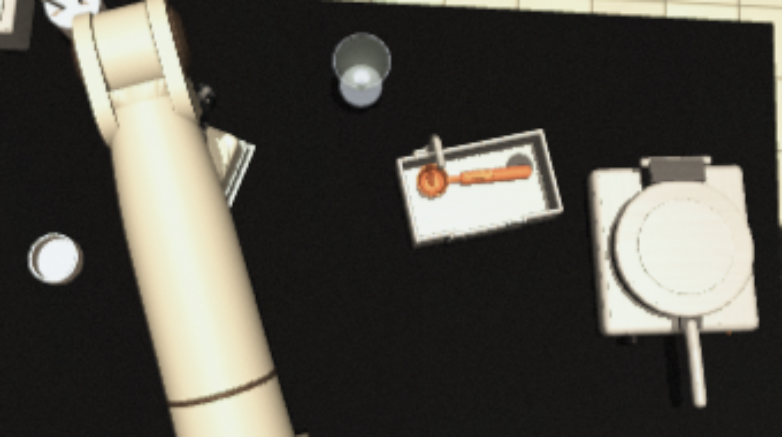

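Call:
{"op": "apply_moves", "data": {"targets": [0.05,0,0,0,0,0,0.2,0.05,0,0,0,0,0,0.2,0.05,0,0,0,0,0,0.2,0.05,0,0,0,0,0,0.2,0.05,0,0,0,0,0,0.2]}}

```text
time: 13.3
ee_pos: [0.6343, 0.2111, 0.2255]
tcp_rot: [180.0, -0.0, -125.6]
wrist_force: [-0.3, 0.2, -1.3]
opening: 0.0533
```

```bash
python3 - <<'E'
from h import *
o=bot.get_obs(); print(o['ee_pos'],o['tcp_rot'],o['opening'],o['time'],np.abs(o['qd']).max())
print(bot.job_done())
E
```

```text
[0.63432336 0.21106813 0.22553306] [ 1.79998676e+02 -6.82002789e-04 -1.25634859e+02] 0.05328734719973748 13.3 0.0777543698103931
the job is handed in; nothing more can be done
None
```

I shut the gate, opened the sanitiser bottle, and handed the job in at 13.3 s with the cap still held upright above its mouth.

- **Gate:** I swung it shut with closed fingers until it met the well's front. I pushed it against its stop to 31 N at the wrist, higher than needed but under the 40 N limit. The top and scene pictures then showed the gate lying on the shut outline, and the last top picture still showed it shut.
- **Cap:** I gripped it at 70 N, pressed it down about 5 mm (10–11 N) and turned it 70° anticlockwise. The turning moment stayed low, about 0.1 N m, and it lifted free with almost no pull.
- **Final checks:** The scene and wrist pictures showed the neck bare and the cap in the jaws. By my calculation its underside is about 52 mm above the mouth, on the axis to within about 1–2 mm, with the tool within about 0.1° of vertical.
- **Other things:** The scoop lies in the well. The glass cup, the ramekin and the waffle iron look unmoved in the last top picture, and the turquoise cap looks unmoved in the last scene picture.
- **Disagreement:** The cameras placed the cap up to 5 mm apart. I went by the wrist and scene views, and the side forces of 2 N or less while gripping and turning agreed with them.

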